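# Clamp an eyelet-setting punch in the V-block fixture

## Task

The big eyelet-setting punch has to be held for dressing its nose: lay it gently in the V-block fixture with its small nose pointing away from the stop screw, so that it beds in both V's, and slide it along until its plain end is firmly up against the stop screw, without ramming it. Then swing the hinged strap over it and press the strap down, firmly but no harder than needed, until the spring catch snaps over its end; let go and leave the other things on the bench as they are.

Things in the scene. Friction and masses are not known exactly. Their poses are not given: they have to be found in the camera images.
- punch: Eyelet-setting punch to be clamped: bare steel round bar lying on the mat, shank 34 mm diameter x 120 mm, then a stepped nose; 145 mm long, 0.4 to 0.65 kg. Origin on its axis at mid-shank (17 mm above what it lies on), 3 mm from the balance point; x along the axis, plain end at +60, shoulder at -60, nose tip at -85 mm. It may roll: y, z point anywhere round the axis. Not the thinner tool.
- punch_end (a point): Centre of the punch's plain end face (the end that goes against the stop screw).
- punch_nose (a point): Centre of the punch's nose tip: nose 21 mm diameter x 18 mm, then 12 mm x 7 mm, ending here.
- fixture: Steel V-block fixture, bolted down. Origin at the underside of its base plate (170 x 170 x 12 mm, centred at x = +20 mm) below the groove; x along the groove, z up. Two 90-degree V rests, x = -56 to -30 and +38 to +64 mm, 60 mm wide, tops at z = 52 mm, mouth 32 mm wide, oiled (drag on the punch under 5 N); cut down to z = 34 mm between. Hinge ears at x = 36 to 64, y = 35 to 53 mm, up to z = 98 mm; stop bracket at +x.
- seat (a point): Point on the axis of a seated punch, at fixture x = 0, y = 0, z = 60 mm: 8 mm above the tops of the V rests, so the punch stands proud of them. The seated punch's x axis runs along the fixture's +x, nose towards -x.
- stop_bracket (a point): Face, on the groove axis, of the bracket (82 mm high, 44 mm wide) that carries the stop screw, at fixture x = +88 mm. The screw, a 14 mm steel rod with domed tip, points from it to -x on the groove axis, run in by an unknown amount: its tip is anywhere from x = +60 to +78 mm (not measured: feel or see it), so the home punch's origin is at x = 0 to +18 mm. It does not yield.
- strap (a joint): Angle of the clamp strap about its pin, rad: 0 closed, level across the groove with its end towards the fixture's -y; pi/2 upright; beyond leans out over +y (starts 1.9 to 2.5). Stays where left; hinge drag 0.12 N m. Bar 16 mm wide, 8 mm thick, 96 mm long from the pin. Closed fingers can push it over from +y. From 0.07 it meets punch and catch: pressing home takes 10 to 15 N; latched it reads 0.006.
- strap_hinge (a point): Middle of the strap's hinge pin (parallel to the fixture's x), at fixture x = 50, y = 44, z = 88 mm.
- strap_thumb (a point): Middle of the ribbed thumb plate (22 x 24 mm) on the strap's upper face, 70 mm from the pin and 7 mm above the strap's middle plane; with the strap closed at fixture x = 50, y = -26, z = 95 mm, facing up. Press the strap down here.
- pad: Black nylon pressure pad, 15 mm diameter, on a spring plunger under the strap, 44 mm from the pin; origin on the strap's underside above it, its face 10 mm below that. It gives 5 mm and is then solid: latched on the punch it is pressed in about 3 mm and bears with some 15 N; once it is solid the load on the punch climbs steeply.
- hook (a joint): Angle of the spring catch at the fixture's -y side, rad: 0 upright (engaged), growing as it is pushed out to -y. The strap's end coming down on its sloping nose pushes it out by about 0.1 and it springs back over the strap by itself. A finger tab stands outward at its top, to fixture y = -79 mm.
- hook_nose (a point): Inner lower edge of the catch's nose, under which the strap's end is held: at fixture x = 50, y = -47, z = 92.6 mm; the nose is 12 mm wide and rises from here to z = 108 mm at y = -57 mm.
- drift: The other round steel tool, a plain drift 22 mm diameter x 150 mm, lying; origin in its middle. Leave it alone.
- anvil: Small round steel setting anvil, 44 mm diameter, 34 mm high, standing; origin under its centre. Leave it alone.
- mallet: Mallet with wooden handle and white head 44 mm diameter, about 240 mm long, lying; origin on the underside near the middle of the handle. Leave it alone.
- pliers: Pliers with red grips, 170 mm long, 18 mm high, lying; origin at the rivet. Leave them alone.
- tape: Roll of clear tape, 90 mm diameter, 25 mm high, lying flat; origin under its centre. Leave it alone.
- carton: Small open cardboard box of brass eyelets, 130 x 100 x 55 mm; origin under its centre. Leave it alone.
- knife: Yellow utility knife 160 mm long, 13 mm high, lying; origin under its handle. Leave it alone.

How it is judged:
On the way:
1. the punch lies in both V's, nose away from the stop, and is pressed against the stop screw with more than 3 N for 0.2 s (contact force between punch and stop above 3 N and x of punch_end in the frame of fixture above 0.055 m and angle between the x axis of punch and the x axis of fixture, either way round below 0.05 rad and z of punch in the frame of fixture between 0.057 and 0.064 m), for 0.2 s.
At the end, for the whole second after the job is handed in: Punch bedded in both Vs, nose away from the stop (axis along the groove within 0.03 rad, within 2 mm of the seated line), its plain end within 3 mm of the stop screw tip, strap closed (within 0.03 rad) under the upright catch (below 0.04 rad) with the pad bearing on it over 5 N, at rest (angle between the x axis of punch and the x axis of fixture, either way round below 0.03 rad and y of punch in the frame of fixture between -0.002 and 0.002 m and z of punch in the frame of fixture between 0.058 and 0.062 m and distance between punch_end and stop_tip below 0.003 m and value of joint strap between -0.03 and 0.03 rad and value of joint hook below 0.04 rad and contact force between pad and punch above 5 N and linear speed of punch below 0.01 m/s); the robot touches nothing.
It fails at once if the punch is dropped into the fixture (faster than 0.35 m/s close over it) (linear speed of punch above 0.35 m/s and z of punch in the frame of fixture below 0.09 m and horizontal distance between punch and fixture below 0.1 m).
It fails at once if the punch is rammed against the stop screw (over 30 N) (contact force between punch and stop above 30 N).
It fails at once if the strap is forced down on the punch (over 60 N under the pad) (contact force between pad and punch above 60 N).
It fails at once if a bystander is moved more than 30 mm (distance of any of drift, anvil, mallet, pliers, tape, carton, knife from where it was at the start of the episode above 0.03 m).
It also fails if it takes over 64 s, if anything falls off the work surface, if the arm or the gripper's body presses on something with over 40 N, if the wrist force passes 120 N, or if a joint passes its speed limit or range.

## Robot

A 6-joint arm with a two-finger parallel gripper is mounted at the origin on the work surface. World frame = base frame: x ahead of the robot, y to its left, z up, the work surface at z = 0. Lengths are in m, angles in rad, forces in N, time in s.
With the tool pointing down it reaches from about 0.375 to 0.9 m from the base axis. Payload 3.1 kg.
Tool frame: the origin (TCP) lies at the very end of the fingers, on their centre line; the grasp point (between the pads) lies 19 mm behind it (manip.hold_point_z is the distance from the TCP to the grasp point, in m); y points along the fingers, z is the direction in which the jaws open and shut, and the axes are right-handed (so a half turn about y gives the same grasp; the last joint's range is limited). The gripper opens to 85 mm and grips with 20 to 120 N. Pads are 22 mm wide; open, the fingers measure 114 mm over their backs; the gripper's body (76 mm by 85 mm) begins 54 mm behind the grasp point. The pads swing forward as they close: fully open they stand 13 mm farther back than shut.
Start: joints at [1.139, 0.527, 1.433, -0, 1.181, -0.178], TCP at [0.156, 0.605, 0.231] pointing down, gripper open.
Joint ranges: [-3.08, 3.08], [-0.75, 2.2], [0.22, 2.44], [-1.43, 4.57], [0, 2.65], [-2.85, 2.85]. Speed limits (rad/s): [2.79, 2.79, 3.14, 3.14, 3.14, 3.14].

## Interface

Orientations are given as a unit quaternion [x, y, z, w].
In Python, from station import manip, eyes, workorder gives the robot as it stands. The module is installed in compiled form; this text tells all that it offers.
- The arm moves only by the shell command python3 -m jog 'ROWS' [OPENING] [FORCE]. ROWS is JSON, a list of rows, each a list of 2 entries, a list of its own where there are three numbers: the shift along the tool's x, y, z in cm, then the turn about the tool's y in rad. A call has 1 to 20 rows; each row is the pose to reach, as a shift and turn from the pose commanded when the call began, along the tool's axes at that moment; what a row does not reach only later rows make up. A row lasts 1/12 s, in which the tool goes at most 41.7 mm and 7.16 degrees, less where a joint would pass 70% of its speed; a pose out of reach is approached as far as the arm can. A call with a gripper value outside its range is refused whole. OPENING is the finger opening in cm, from 0 to 8.54, set as the call begins (- or left out, the last holds). The fingers move at their own pace and stop on an object; FORCE is the grip in N (left out, the last holds). Time passes only in rows, so rows that repeat a pose let the fingers close. It gives the time, the measured TCP pose, the force and the opening at its end, in the units of the state.
- manip.sense(): the state, without advancing time (a new reading comes with each control period).
- eyes.snapshot(name): name is "scene" or "top" or "wrist"; returns a dict with "frame" (480x640x3 uint8, red, green, blue), "vfov" (degrees; the focal length in pixels is half the picture's height over the tangent of half this angle, whatever the lens; pixels are square), "cx", "cy" (the principal point, pixels), "rvec" (rotation vector, rad) and "tvec" (3), from world to camera coordinates, as OpenCV has them. Camera axes: x right, y down, z forward; pixel columns grow to the right and rows downward; lengths in m; the calibration is good to about 2 mm. The wrist camera is an equidistant fisheye: a pixel r from the principal point sees the ray r / f radians off the axis. A picture is of the moment at which its call begins. There is no depth.
- workorder.sign_off(): hands the job in, once; it reports no verdict.
The state is a dict: "t": time; "q": joint angles; "qd": joint speeds; "tau": joint torques, N m; "tcp_pos": TCP position; "tool_rot": TCP orientation; "force": force on the tool from outside, world axes, zero at the start; "ft_torque": the same for the moment, N m; "finger_gap": opening from 0.0 (shut) to 1.0 (fully open).
Only numpy, scipy, OpenCV 4.12 (cv2) and the standard library are available. Lean on these libraries where they do the work, as an engineer would, in place of code of your own. Each camera call takes 0.05 s, during which the arm holds its last target. There are 200 camera calls.

## Working session

There is one attempt and no reset: what is moved stays moved. The work goes in short steps, Python scripts to look and compute and a shell command to move; the robot and the scene stay as the last step left them, time stands still between calls to the robot, and variables do not carry over. Pictures are saved under pics/ and viewed, about 8 in all and at most 12, crops included, and the job is handed in when it is done.

```bash
mkdir -p pics; cat > h.py <<'E'
import numpy as np,cv2
from scipy.spatial.transform import Rotation as R
from station import manip,eyes,workorder
def snap(n,f=None):
    s=eyes.snapshot(n)
    if f: cv2.imwrite('pics/'+f,s['frame'][:,:,::-1])
    return s
def cam(s):
    M=cv2.Rodrigues(np.array(s['rvec'],float))[0]; t=np.array(s['tvec'],float)
    return M,t,240/np.tan(np.radians(s['vfov'])/2)
def ray(s,u,v,fish=False):
    M,t,f=cam(s); x=np.array([u-s['cx'],v-s['cy']],float)
    if fish:
        r=np.hypot(*x); th=r/f; d=np.array([*(x/max(r,1e-9)*np.sin(th)),np.cos(th)])
    else: d=np.array([*(x/f),1.])
    d=M.T@d; return -M.T@t, d/np.linalg.norm(d)
def onz(s,u,v,z,fish=False):
    o,d=ray(s,u,v,fish); return o+d*(z-o[2])/d[2]
def proj(s,P,fish=False):
    M,t,f=cam(s); p=M@np.array(P,float)+t
    if fish:
        r=np.hypot(p[0],p[1]); th=np.arctan2(r,p[2]); k=f*th/max(r,1e-9); return np.array([s['cx']+k*p[0],s['cy']+k*p[1]])
    return np.array([s['cx']+f*p[0]/p[2],s['cy']+f*p[1]/p[2]])
def tool():
    s=manip.sense(); return np.array(s['tcp_pos']),R.from_quat(s['tool_rot'])
E
python3 - <<'E'
from h import *
for n in('scene','top'):
    s=snap(n,n+'0.png'); M,t,f=cam(s); print(n,-M.T@t,f,s['cx'],s['cy'],M[2])
st=manip.sense(); print(st); print(tool()[1].as_matrix().round(3))
a=cv2.imread('pics/top0.png');
E
```

```text
scene [1.08239657 0.59514235 0.81233582] 475.1953940445548 333.9683231180258 235.14428760781794 [-0.49460275 -0.56089991 -0.66389714]
top [0.31652365 0.01911336 1.132888  ] 435.3400453388883 318.6332225147265 242.41166301417266 [ 0.21324753 -0.02027243 -0.97678786]
{'t': 0.1, 'q': array([ 1.13947660e+00,  5.28407495e-01,  1.43376523e+00,  4.33780376e-06,
        1.18139422e+00, -1.78501449e-01]), 'qd': array([ 6.73238184e-04, -1.61560782e-03, -4.05275286e-03,  3.26376614e-04,
       -6.36701876e-06,  3.83625052e-04]), 'tau': array([-2.90144490e-04, -4.43305135e+01, -1.78585571e+01, -2.58844548e-04,
        3.87130727e-03, -9.38237008e-06]), 'tcp_pos': array([0.15603395, 0.60455121, 0.23041324]), 'tool_rot': array([ 0.70212975, -0.08935834,  0.08893653, -0.70079897]), 'force': array([-0.11239956,  0.77146762,  0.16415753]), 'ft_torque': array([-0.02580133,  0.03896903, -0.00911301]), 'finger_gap': 0.9945857569068607}
[[ 0.968 -0.001  0.25 ]
 [-0.25  -0.002  0.968]
 [-0.    -1.    -0.002]]
```

View pics/top0.png

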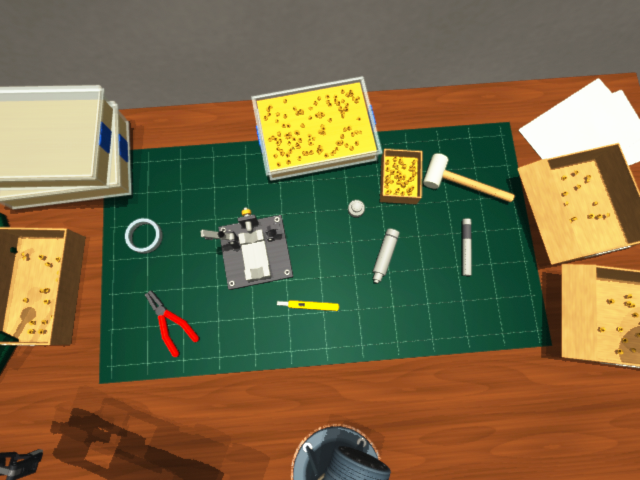

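View pics/scene0.png

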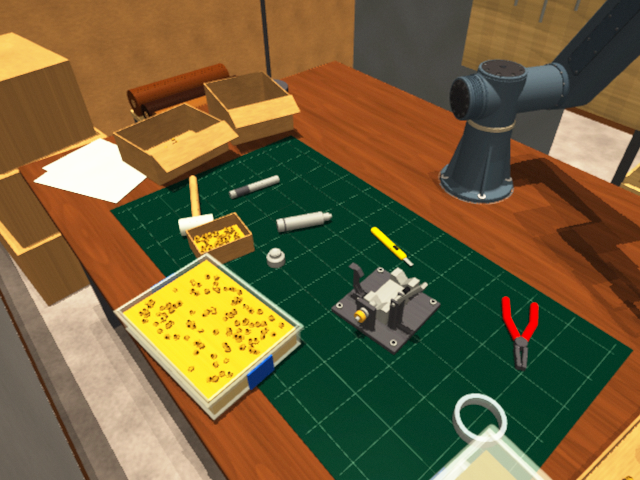

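Top view: the punch is at about (386,256) with its plain end at (392,232) and nose at (377,281). The fixture is at (255,250) with the stop at (247,213), and the strap leans left. Next, an enlarged crop to get accurate pixels.

```bash
python3 - <<'E'
from h import *
a=cv2.imread('pics/top0.png')
b=cv2.resize(a[200:300,195:300],None,fx=5.5,fy=5.5,interpolation=cv2.INTER_CUBIC)
cv2.imwrite('pics/c1.png',b)
s=snap('top'); 
# punch mask
f=s['frame'].astype(int); roi=np.zeros((480,640),bool); roi[222:292,365:405]=1
m=(roi&(f[:,:,0]>90)).astype(np.uint8)
m=cv2.morphologyEx(m,cv2.MORPH_OPEN,np.ones((3,3)))
ys,xs=np.nonzero(m); print(len(xs))
P=np.array([onz(s,x,y,0.017) for x,y in zip(xs,ys)])[:,:2]
r=cv2.minAreaRect((P*1000).astype(np.float32)); print(r)
c=P.mean(0); w,v=np.linalg.eigh(np.cov((P-c).T)); d=v[:,1]*np.sign(v[0,1]); t=(P-c)@d
print(c,d,np.degrees(np.arctan2(d[1],d[0])),t.min(),t.max(), 'origin', c+d*((t.min()+t.max())/2+.0125))
E
```

```text
653
((512.8839111328125, -173.4596710205078), (33.401329040527344, 150.67935180664062), 65.64437866210938)
[ 0.51563765 -0.17474698] [ 0.90768033 -0.41966227] -24.81326725648066 -0.0783749049730954 0.07232983562742575 origin [ 0.52424016 -0.17872431]
```

View pics/c1.png

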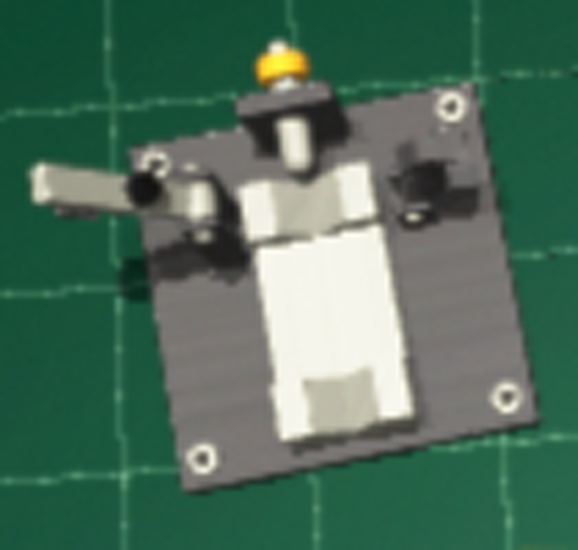

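Crop: the stop is at the top with its rod tip around (300,165). Plate corners in the crop are (132,150), (478,85), (538,423) and (185,492), and the strap leans left.

```bash
python3 - <<'E'
from h import *
s=snap('top')
px=lambda u,v:(195+u/5.5-.5,200+v/5.5-.5)
C=np.array([onz(s,*px(*p),.012)[:2] for p in[(132,150),(478,85),(538,423),(185,492)]])
S=np.array([onz(s,*px(*p),.014)[:2] for p in[(155,163),(451,106),(507,397),(202,459)]])
for Q in(C,S):
    d=(Q[0]+Q[1]-Q[2]-Q[3]); d/=np.linalg.norm(d); e=Q[0]+Q[3]-Q[1]-Q[2]; e/=np.linalg.norm(e)
    e2=np.array([e[1],-e[0]]); print(np.linalg.norm(Q-np.roll(Q,1,0),axis=1), np.degrees(np.arctan2(d[1],d[0])),np.degrees(np.arctan2(e2[1],e2[0])), Q.mean(0))
    dd=d+e2; dd/=np.linalg.norm(dd); o=Q.mean(0)-.02*dd; print('origin',o)
yaw=np.arctan2(dd[1],dd[0]); Rz=R.from_euler('z',yaw)
# strap end by two views; stop rod tip (z~.06)
w=onz(s,*px(300,165),.060); print('rod tip in fix', Rz.inv().apply(w-np.r_[o,0]), 'rearV', Rz.inv().apply(onz(s,*px(347,428),.052)-np.r_[o,0]))
for th in(1.9,2.1,2.3,2.5):
    p=np.r_[o,0]+Rz.apply([.05,.044-.096*np.cos(th),.088+.096*np.sin(th)]); q=proj(s,p); print(th,(q-[194.5,199.5])*5.5)
E
```

```text
[0.16839076 0.16957857 0.16821587 0.1679487 ] 6.284563094594283 6.438296334006019 [0.55109541 0.16386852]
origin [0.53121855 0.16165252]
[0.14579181 0.14468561 0.14509019 0.14542115] 6.807103260368231 6.8009064598931115 [0.55354942 0.16562807]
origin [0.53369028 0.1632586 ]
rod tip in fix [ 0.06526493 -0.00085168  0.06      ] rearV [-0.05815551 -0.00044734  0.052     ]
1.9 [ 79.16530989 165.6623776 ]
2.1 [ 42.05037936 178.49658415]
2.3 [ 12.21563925 192.09428263]
2.5 [ -9.11580037 205.7749779 ]
```

```bash
python3 -m jog '[[[36.1,0,-22.2],0],[[36.1,0,-22.2],0],[[36.1,0,-22.2],0],[[36.1,0,-22.2],0],[[36.1,0,-22.2],0],[[36.1,0,-22.2],0],[[36.1,0,-22.2],0],[[36.1,0,-22.2],0],[[36.1,0,-22.2],0],[[36.1,0,-22.2],0],[[36.1,0,-22.2],0],[[54.2,8,-66.5],0.18],[[54.2,8,-66.5],0.18],[[54.2,8,-66.5],0.18],[[54.2,8,-66.5],0.18],[[54.2,8,-66.5],0.18],[[54.2,8,-66.5],0.18],[[54.2,8,-66.5],0.18],[[54.2,8,-66.5],0.18],[[54.2,8,-66.5],0.18]]' 8.5
python3 -m jog '[[[5,0,-12],0],[[5,0,-12],0]]'
python3 -c "
from h import *
print(tool()[0],tool()[1].as_matrix().round(3))"
```

```text
t: 1.87
tcp_pos: [0.5, -0.0683, 0.1692]
tool_rot: [-0.691, 0.152, -0.152, 0.691]
force: [1.3, 1.2, -0.1]
finger_gap: 0.994
t: 2.03
tcp_pos: [0.4966, -0.1515, 0.1689]
tool_rot: [-0.69, 0.152, -0.151, 0.691]
force: [0.5, -0.8, -0.2]
finger_gap: 0.997
[ 0.4966473  -0.1515025   0.16893184] [[ 0.908 -0.001  0.419]
 [-0.419  0.001  0.908]
 [-0.001 -1.     0.   ]]
```

```bash
python3 -m jog '[[[2.6,0,-1.4],0],[[2.6,0,-1.4],0],[[2.6,0,-1.4],0],[[2.6,0,-1.4],0]]'
python3 - <<'E'
from h import *
s=snap('wrist','w1.png'); p,r=tool(); print(p)
M,t,f=cam(s); print(-M.T@t, M[2], f)
d=np.array([.9077,-.4197,0]); o=np.array([.524,-.179,.017])
for k in(.06,0,-.06,-.085): print(k,proj(s,o+d*k,True))
E
```

```text
t: 2.37
tcp_pos: [0.514, -0.1727, 0.1691]
tool_rot: [-0.69, 0.152, -0.151, 0.691]
force: [-0.9, 0.2, -0.2]
finger_gap: 0.996
[ 0.51378868 -0.17204673  0.16912567]
[ 0.43975654 -0.13865721  0.31246004] [ 0.28521698 -0.13056702 -0.94952806] 371.64829954431775
0.06 [317.70918562 302.86619738]
0 [317.64778533 238.67832297]
-0.06 [317.62515814 166.72066152]
-0.085 [317.63071212 135.44783038]
```

View pics/w1.png

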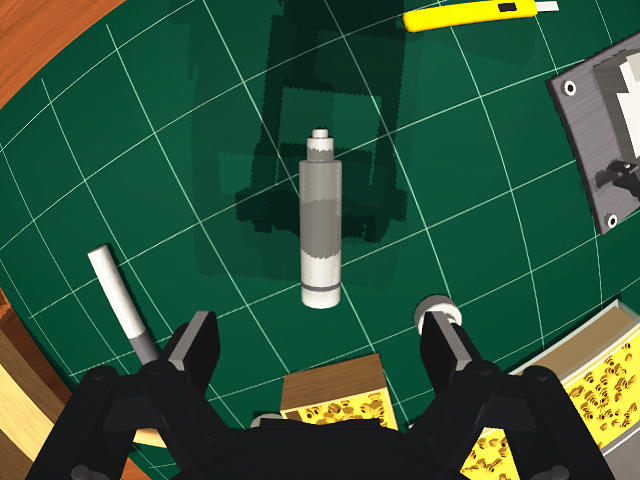

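```bash
python3 - <<'E'
from h import *
s=snap('wrist'); p,r=tool()
A=[onz(s,*q,.017,True) for q in[(320,131),(320.5,161),(320.5,304)]]; print(A)
d=A[1]-A[0]+A[2]-A[1]; d/=np.linalg.norm(d); print(d, np.degrees(np.arctan2(d[1],d[0])))
o=A[1]+.06*d; g=o-.010*d; an=onz(s,438,305,.034,True)
print('org',o,'org from nose',A[0]+.085*d,'anvil',an)
M=r.as_matrix(); print('grasp delta tool', M.T@(g-p)*100,'anvil rel tool',M.T@(an-p)*100)
E
```

```text
[array([ 0.44417021, -0.13960446,  0.017     ]), array([ 0.46609098, -0.14924726,  0.017     ]), array([ 0.58038192, -0.20171791,  0.017     ])]
[ 0.90986497 -0.4149045   0.        ] -24.513302274203678
org [ 0.52068288 -0.17414153  0.017     ] org from nose [ 0.52150874 -0.17487135  0.017     ] anvil [ 0.61806227 -0.10588637  0.034     ]
grasp delta tool [-0.24829975 15.22406598  0.06224749] anvil rel tool [ 6.74122071 13.51446909 10.33772961]
```

Wrist view: nose tip at (320,131), shoulder at (320,161), plain end near (320,304). It is 3 mm off my first estimate, so I'll correct that and descend.

```bash
python3 -m jog '[[[-0.25,4,0.1],0],[[-0.25,8,0.1],0],[[-0.25,12,0.1],0],[[-0.25,14,0.1],0],[[-0.25,15.5,0.1],0],[[-0.25,16.2,0.1],0],[[-0.25,16.6,0.1],0],[[-0.25,16.6,0.1],0],[[-0.25,16.6,0.1],0]]'
python3 -m jog '[[[0,0,0],0],[[0,0,0],0],[[0,0,0],0],[[0,0,0],0],[[0,0,0],0],[[0,0,0],0],[[0,0,0],0],[[0,0,0],0],[[0,0,0],0],[[0,0,0],0]]' 2.5 35
```

```text
t: 3.22
tcp_pos: [0.5134, -0.1714, 0.0044]
tool_rot: [0.691, -0.151, 0.152, -0.691]
force: [0.3, -0.1, 0.1]
finger_gap: 0.996
t: 4.05
tcp_pos: [0.5131, -0.1718, 0.0042]
tool_rot: [0.691, -0.151, 0.152, -0.69]
force: [-1.2, 1.3, 5.8]
finger_gap: 0.388
```

```bash
python3 -m jog '[[[0,-2,0],0],[[0,-5,0],0],[[0,-9,0],0],[[0,-13,0],0],[[-2,-16,4],-0.08],[[-3,-16.5,7.5],-0.16],[[-5,-16.5,11],-0.24],[[-6.5,-16.5,15],-0.32],[[-8,-16.5,18.5],-0.4],[[-10,-16.5,22],-0.48],[[-11,-16.5,26],-0.546],[[-12.5,-16.5,29],-0.546],[[-13.4,-16.5,30.5],-0.546],[[-13.4,-16.5,30.5],-0.546],[[-13.4,-16.5,30.5],-0.546],[[-13.4,-16.5,30.5],-0.546]]'
python3 - <<'E'
from h import *
s=snap('wrist','w2.png'); p,r=tool(); print(p,r.as_matrix().round(3)); snap('scene','s2.png')
yaw=.1135;Rz=R.from_euler('z',yaw);o=np.array([.532,.1625,0])
F=lambda *q:o+Rz.apply(np.array(q)/1000)
for n,q in dict(c1=(-65,-85,12),c2=(-65,85,12),c3=(105,-85,12),c4=(105,85,12),V1=(-56,-30,52),V2=(-56,30,52),pivot=(50,44,88)).items(): print(n,proj(s,F(*q),True).round(1))
E
```

```text
t: 5.38
tcp_pos: [0.5182, 0.161, 0.1676]
tool_rot: [0.706, 0.039, -0.041, -0.706]
force: [0.3, -0.2, -4.5]
finger_gap: 0.385
[0.51855347 0.16058958 0.16783732] [[ 0.994 -0.002 -0.112]
 [ 0.112 -0.001  0.994]
 [-0.002 -1.    -0.   ]]
c1 [215.9 164.7]
c2 [422.4 164.8]
c3 [231.8 342.5]
c4 [406.3 342.7]
V1 [276.4 181.4]
V2 [361.6 181.4]
pivot [380.4 338.9]
```

View pics/w2.png

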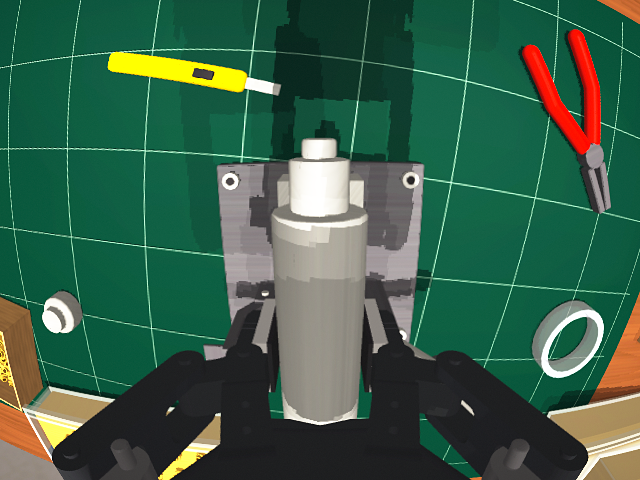

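```bash
python3 - <<'E'
from h import *
s=snap('wrist'); p,r=tool()
yaw=.1135;Rz=R.from_euler('z',yaw);o=np.array([.531,.1637,0]); z=p[2]+.0128
for n,q,h in[('tip',(319.5,141),z),('shL',(272,222),z),('shR',(368,222),z),('endL',(283,415),z),('endR',(358,415),z),('V1',(278,182),.052),('V2',(363,181),.052),('c1',(218,164),.012),('c2',(423,163),.012)]:
    w=onz(s,*q,h,True); print(n,(Rz.inv().apply(w-o)*1000).round(1))
print('tcp',(Rz.inv().apply(p-o)*1000).round(1))
E
```

```text
tip [-88.4  -1.5 181. ]
shL [-59.3 -18.9 181. ]
shR [-59.2  16.2 181. ]
endL [ 35.5 -19.1 181. ]
endR [ 35.6  16.8 181. ]
V1 [-54.  -30.9  52. ]
V2 [-54.7  29.1  52. ]
c1 [-64.  -85.2  12. ]
c2 [-64.8  83.7  12. ]
tcp [-12.3  -2.1 168.2]
```

View pics/s2.png

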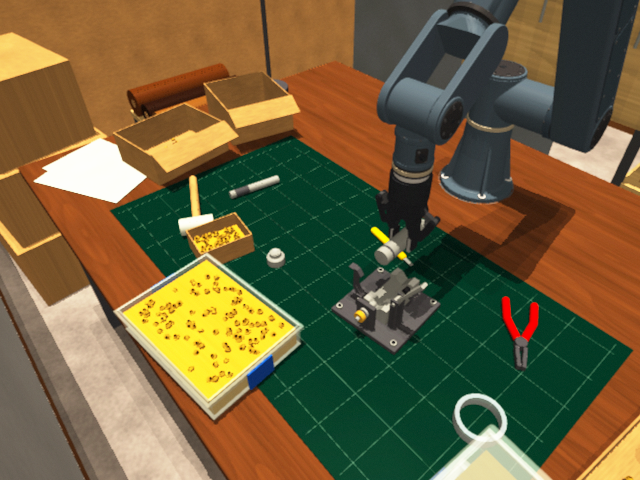

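The punch is held level and centred at column 320, with the V-block corners at (278,182) and (363,181). A 0.5 mm shift centres it, so I'll lower slowly.

```bash
python3 -m jog '[[[0,2,0.05],0],[[0,4,0.05],0],[[0,6,0.05],0],[[0,7.5,0.05],0],[[0,9,0.05],0],[[0,9.8,0.05],0],[[0,10.5,0.05],0],[[0,11,0.05],0],[[0,11.3,0.05],0],[[0,11.5,0.05],0],[[0,11.5,0.05],0],[[0,11.5,0.05],0]]'
python3 -m jog '[[[0,0.1,0],0],[[0,0.2,0],0],[[0,0.2,0],0],[[0,0.2,0],0]]'
python3 -m jog '[[[0,0.1,0],0],[[0,0.2,0],0],[[0,0.2,0],0],[[0,0.2,0],0]]'
```

```text
t: 6.53
tcp_pos: [0.5194, 0.1621, 0.0539]
tool_rot: [-0.706, -0.04, 0.04, 0.706]
force: [-0.1, -0.2, -4.8]
finger_gap: 0.383
t: 6.87
tcp_pos: [0.5191, 0.1621, 0.0516]
tool_rot: [-0.706, -0.04, 0.04, 0.706]
force: [-0.0, -0.3, -4.0]
finger_gap: 0.388
t: 7.2
tcp_pos: [0.5189, 0.162, 0.0494]
tool_rot: [0.706, 0.04, -0.04, -0.706]
force: [-0.6, 0.5, -4.7]
finger_gap: 0.385
```

```bash
python3 -m jog '[[[0,0.1,0],0],[[0,0.1,0],0],[[0,0.1,0],0]]'
python3 -m jog '[[[0,0.1,0],0],[[0,0.1,0],0],[[0,0.1,0],0]]'
python3 -m jog '[[[0,0.1,0],0],[[0,0.1,0],0],[[0,0.1,0],0]]'
```

```text
t: 7.45
tcp_pos: [0.519, 0.162, 0.0484]
tool_rot: [0.706, 0.04, -0.04, -0.706]
force: [0.0, -0.3, -5.5]
finger_gap: 0.381
t: 7.7
tcp_pos: [0.5192, 0.162, 0.0475]
tool_rot: [0.706, 0.04, -0.04, -0.706]
force: [0.7, -0.3, -5.7]
finger_gap: 0.384
t: 7.95
tcp_pos: [0.5192, 0.1619, 0.0473]
tool_rot: [0.706, 0.041, -0.04, -0.706]
force: [-1.0, -0.9, 3.3]
finger_gap: 0.387
```

```bash
python3 -m jog '[[[0,0,0],0],[[0,0,0],0],[[0,0,0],0],[[0,0,0],0],[[0,0,0],0]]' 4.5
python3 -m jog '[[[0,0,0],0],[[0,0,0],0],[[0,0,0],0],[[0,0,0],0],[[0,0,0],0],[[0,0,0],0]]' 2.5 20
python3 -m jog '[[[0.2,0,0],0],[[0.4,0,0],0],[[0.4,0,0],0],[[0.4,0,0],0]]'
```

```text
t: 8.37
tcp_pos: [0.5192, 0.1621, 0.0464]
tool_rot: [-0.706, -0.04, 0.04, 0.706]
force: [-0.2, -0.8, -0.3]
finger_gap: 0.53
t: 8.87
tcp_pos: [0.5191, 0.1619, 0.0465]
tool_rot: [0.706, 0.04, -0.04, -0.706]
force: [-0.4, -0.7, 0.7]
finger_gap: 0.388
t: 9.2
tcp_pos: [0.5199, 0.162, 0.0465]
tool_rot: [0.706, 0.038, -0.043, -0.706]
force: [-5.0, -2.7, 7.0]
finger_gap: 0.387
```

```bash
python3 -m jog '[[[0.1,0,0],0],[[0.1,0,0],0],[[0.1,0,0],0]]'
python3 -m jog '[[[0.1,0,0],0],[[0.1,0,0],0],[[0.1,0,0],0]]'
```

```text
t: 9.45
tcp_pos: [0.5205, 0.1621, 0.0465]
tool_rot: [0.706, 0.038, -0.043, -0.706]
force: [-5.7, -3.4, 7.5]
finger_gap: 0.393
t: 9.7
tcp_pos: [0.5215, 0.1622, 0.0465]
tool_rot: [0.706, 0.037, -0.043, -0.706]
force: [-5.4, -2.6, 7.3]
finger_gap: 0.389
```

```bash
python3 -m jog '[[[0.1,0,0],0],[[0.2,0,0],0],[[0.2,0,0],0],[[0.2,0,0],0]]'
python3 -m jog '[[[0.1,0,0],0],[[0.2,0,0],0],[[0.2,0,0],0],[[0.2,0,0],0]]'
python3 - <<'E'
from h import *
s=snap('top','t3.png'); a=cv2.imread('pics/t3.png'); cv2.imwrite('pics/c3.png',cv2.resize(a[195:300,190:310],None,fx=5,fy=5,interpolation=cv2.INTER_CUBIC))
E
```

```text
t: 10.03
tcp_pos: [0.5236, 0.1625, 0.0465]
tool_rot: [0.706, 0.038, -0.043, -0.706]
force: [-5.5, -3.0, 7.3]
finger_gap: 0.39
t: 10.37
tcp_pos: [0.5256, 0.1627, 0.0465]
tool_rot: [0.706, 0.038, -0.043, -0.706]
force: [-5.9, -3.2, 6.8]
finger_gap: 0.389
```

View pics/c3.png

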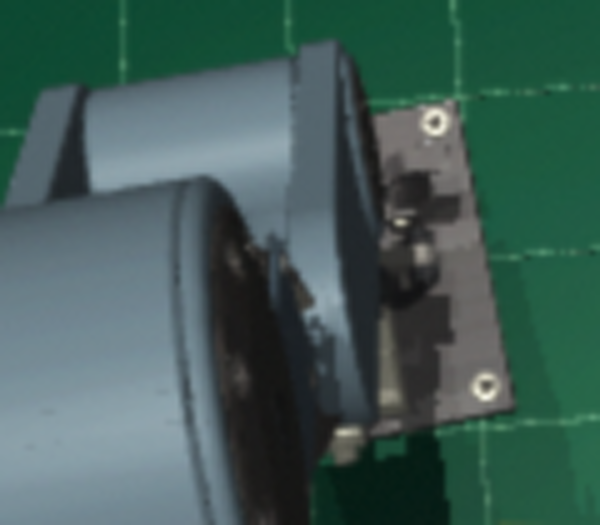

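The arm blocks the top view. The steady 6 N is drag, so I'll keep pushing and watch the force.

```bash
python3 - <<'E'
from h import *
s=snap('wrist','w3.png')
E
python3 -m jog '[[[0.1,0,0],0],[[0.2,0,0],0],[[0.2,0,0],0],[[0.2,0,0],0]]'
python3 -m jog '[[[0.1,0,0],0],[[0.2,0,0],0],[[0.2,0,0],0],[[0.2,0,0],0]]'
python3 - <<'E'
from h import *
s=snap('wrist','w4.png')
a=cv2.imread('pics/w3.png');b=cv2.imread('pics/w4.png')
cv2.imwrite('pics/c4.png',np.hstack([a[80:440,180:480],b[80:440,180:480]]))
E
```

```text
t: 10.8
tcp_pos: [0.5259, 0.1627, 0.0465]
tool_rot: [0.706, 0.036, -0.044, -0.706]
force: [-8.2, -3.8, 9.6]
finger_gap: 0.386
t: 11.13
tcp_pos: [0.526, 0.1627, 0.0464]
tool_rot: [0.706, 0.035, -0.045, -0.705]
force: [-11.2, -3.8, 12.0]
finger_gap: 0.39
```

View pics/c4.png

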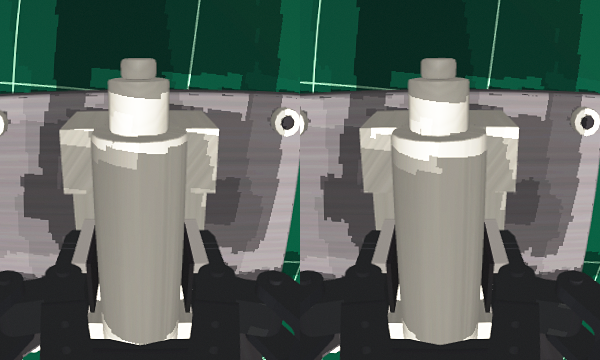

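The punch is against the stop: the force rises with no motion, and it lies in both V's. I'll press slightly more, hold, then ease off and release.

```bash
python3 -m jog '[[[0.1,0,0],0],[[0.2,0,0],0],[[0.2,0,0],0],[[0.2,0,0],0],[[0.2,0,0],0],[[0.2,0,0],0]]'
python3 -m jog '[[[0,0,0],0],[[0,0,0],0],[[0,0,0],0],[[0,0,0],0],[[0,0,0],0]]' 5.2
python3 -m jog '[[[0,-1,0],0],[[0,-3,0],0],[[0,-6,0],0],[[0,-9,0],0],[[0,-13,0],0],[[0,-15,0],0],[[0,-15,0],0],[[0,-15,0],0]]'
python3 - <<'E'
from h import *
p,r=tool(); print(r.as_matrix().round(3))
yaw=.1135;Rz=R.from_euler('z',yaw);o=np.array([.531,.163,0])
for q in [(50,150,150),(50,115,150)]:
  w=o+Rz.apply(np.array(q)/1000); print(w, r.as_matrix().T@(w-p)*100)
s=snap('wrist','w5.png'); snap('scene','s5.png')
a=cv2.imread('pics/w5.png'); b=cv2.imread('pics/s5.png')[220:370,310:460]
b=cv2.resize(b,(480,480),interpolation=cv2.INTER_CUBIC); cv2.imwrite('pics/c5.png',cv2.resize(np.hstack([a[:,150:470],b]),None,fx=1,fy=1))
E
```

```text
t: 11.68
tcp_pos: [0.5261, 0.1628, 0.0464]
tool_rot: [0.706, 0.034, -0.047, -0.705]
force: [-14.5, -4.7, 15.3]
finger_gap: 0.39
t: 12.1
tcp_pos: [0.5356, 0.164, 0.0464]
tool_rot: [-0.706, -0.04, 0.04, 0.706]
force: [0.2, 0.3, 0.1]
finger_gap: 0.606
t: 12.77
tcp_pos: [0.5358, 0.164, 0.1985]
tool_rot: [-0.706, -0.042, 0.039, 0.706]
force: [-0.6, 0.1, -0.1]
finger_gap: 0.608
[[ 0.994  0.004 -0.113]
 [ 0.113  0.     0.994]
 [ 0.004 -1.    -0.   ]]
[0.56368982 0.31769769 0.15      ] [ 4.48776757  4.86793984 14.95646635]
[0.5676538  0.28292289 0.15      ] [ 4.48848315  4.86806956 11.45646642]
```

View pics/c5.png

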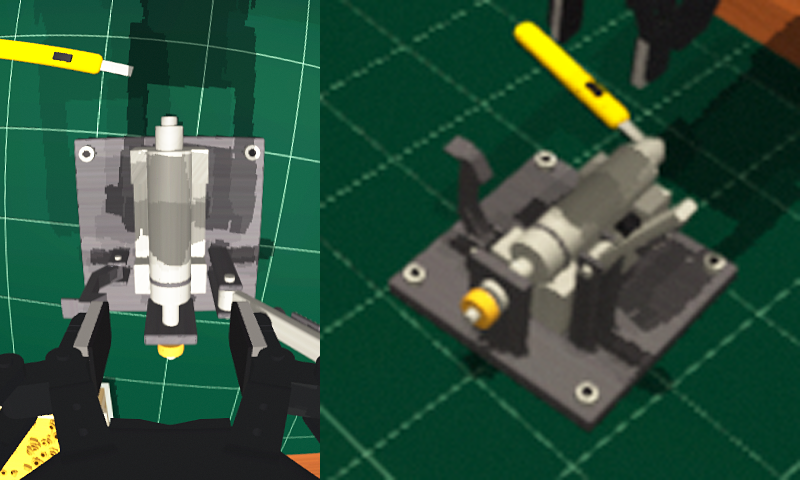

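The punch is bedded, with its plain end on the screw. Now I'll close the fingers and go round to the +y side of the strap.

```bash
python3 -m jog '[[[0,-3,0],0],[[1,-3,3],0],[[2,-3,6],0],[[3,-3,9],0],[[4,-3,12],0],[[4.5,-3,15],0],[[4.5,-3,15],0],[[4.5,-1,15],0],[[4.5,2,15],0],[[4.5,5,15],0],[[4.5,5,15],0],[[4.5,5,15],0]]' 0
python3 -m jog '[[[0,0,-1.5],0],[[0,0,-3],0],[[0,0,-4],0],[[0,0,-5],0],[[0,0,-6],0],[[0,0,-7],0],[[0,0,-8],0],[[0,0,-9],0],[[0,0,-9],0]]'
python3 -m jog '[[[0,0,-1],0],[[0,0,-2],0],[[0,0,-3],0],[[0,0.4,-4],0],[[0,0.9,-5],0],[[0,1.4,-5.5],0],[[0,1.4,-5.5],0]]'
```

```text
t: 13.87
tcp_pos: [0.5605, 0.3167, 0.1433]
tool_rot: [0.707, 0.037, -0.043, -0.705]
force: [0.9, -0.4, 0.6]
finger_gap: -0.003
t: 14.62
tcp_pos: [0.5733, 0.2261, 0.1467]
tool_rot: [0.706, 0.039, -0.039, -0.706]
force: [-0.3, -0.4, -0.6]
finger_gap: -0.003
t: 15.2
tcp_pos: [0.5787, 0.1719, 0.1311]
tool_rot: [0.706, 0.039, -0.04, -0.706]
force: [0.4, 0.4, -0.2]
finger_gap: -0.001
```

```bash
python3 - <<'E'
from h import *
snap('wrist','w6.png'); snap('scene','s6.png')
a=cv2.imread('pics/w6.png'); b=cv2.imread('pics/s6.png')[200:370,310:480]
b=cv2.resize(b,(480,480),interpolation=cv2.INTER_CUBIC); cv2.imwrite('pics/c6.png',np.hstack([a[:,150:470],b]))
p,_=tool(); Rz=R.from_euler('z',.1135); print(Rz.inv().apply(p-[.531,.163,0]))
E
```

```text
[0.04867433 0.0047093  0.13186179]
```

View pics/c6.png

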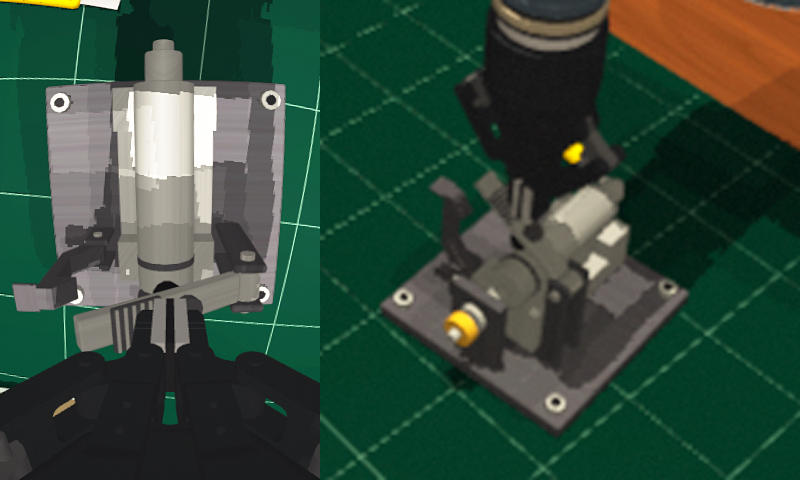

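The strap has swung over to about 0.7 rad with the fingers on its upper face. I'll follow it down to the thumb plate.

```bash
python3 -m jog '[[[0,0.7,-0.8],0],[[0,1.4,-1.6],0],[[0,1.9,-2.2],0],[[0,2.3,-2.8],0],[[0,2.6,-3],0],[[0,2.6,-3],0],[[0,2.6,-3],0]]'
python3 -m jog '[[[0,0.2,0],0],[[0,0.4,0],0],[[0,0.4,0],0],[[0,0.4,0],0]]'
python3 -m jog '[[[0,0.2,0],0],[[0,0.2,0],0],[[0,0.2,0],0]]'
```

```text
t: 15.88
tcp_pos: [0.5823, 0.1435, 0.1061]
tool_rot: [0.706, 0.04, -0.04, -0.706]
force: [-0.7, -0.2, -0.4]
finger_gap: 0.002
t: 16.22
tcp_pos: [0.5827, 0.1439, 0.1026]
tool_rot: [0.706, 0.04, -0.04, -0.706]
force: [0.3, -0.6, 1.4]
finger_gap: 0.003
t: 16.47
tcp_pos: [0.5828, 0.1437, 0.1011]
tool_rot: [0.706, 0.04, -0.04, -0.706]
force: [0.0, -1.6, 5.1]
finger_gap: 0.002
```

```bash
for i in 1; do python3 -m jog '[[[0,0.1,0],0],[[0,0.2,0],0],[[0,0.2,0],0]]'; python3 -m jog '[[[0,0.1,0],0],[[0,0.2,0],0],[[0,0.2,0],0]]'; done
```

```text
t: 16.72
tcp_pos: [0.5828, 0.1435, 0.0996]
tool_rot: [0.706, 0.041, -0.04, -0.706]
force: [-2.3, -2.5, 8.7]
finger_gap: 0.0
t: 16.97
tcp_pos: [0.5828, 0.1434, 0.0979]
tool_rot: [0.706, 0.041, -0.04, -0.705]
force: [-0.9, -3.3, 9.8]
finger_gap: -0.003
```

```bash
python3 -m jog '[[[0,0.1,0],0],[[0,0.2,0],0],[[0,0.2,0],0]]'; python3 -m jog '[[[0,0.1,0],0],[[0,0.1,0],0],[[0,0.1,0],0]]'
```

```text
t: 17.22
tcp_pos: [0.5829, 0.1433, 0.0963]
tool_rot: [0.706, 0.041, -0.04, -0.705]
force: [-2.9, -3.4, 12.3]
finger_gap: 0.002
t: 17.47
tcp_pos: [0.5829, 0.1433, 0.0956]
tool_rot: [0.707, 0.041, -0.04, -0.705]
force: [-2.6, -4.1, 13.2]
finger_gap: -0.002
```

```bash
python3 -m jog '[[[0,0.1,0],0],[[0,0.1,0],0],[[0,0.1,0],0]]'; python3 -m jog '[[[0,0.1,0],0],[[0,0.1,0],0],[[0,0.1,0],0]]'
```

```text
t: 17.72
tcp_pos: [0.5829, 0.1432, 0.0948]
tool_rot: [0.707, 0.041, -0.04, -0.705]
force: [-3.1, -4.4, 15.6]
finger_gap: 0.001
t: 17.97
tcp_pos: [0.583, 0.1432, 0.0943]
tool_rot: [0.707, 0.041, -0.04, -0.705]
force: [-3.2, -3.9, 16.9]
finger_gap: 0.004
```

```bash
python3 -m jog '[[[0,0.1,0],0],[[0,0.1,0],0],[[0,0.1,0],0]]'; python3 -m jog '[[[0,-0.3,0],0],[[0,-0.6,0],0],[[0,-0.6,0],0],[[0,-0.6,0],0]]'; python3 -m jog '[[[0,-3,0],0],[[0,-7,0],0],[[-3,-11,-1],0],[[-7,-14,-2],0],[[-10,-15,-2],0],[[-10,-15,-2],0],[[-10,-15,-2],0]]'
python3 - <<'E'
from h import *
snap('wrist','w7.png'); snap('scene','s7.png')
a=cv2.imread('pics/w7.png'); b=cv2.imread('pics/s7.png')[200:370,310:480]
b=cv2.resize(b,(480,480),interpolation=cv2.INTER_CUBIC); cv2.imwrite('pics/c7.png',np.hstack([a[:,150:470],b]))
E
```

```text
t: 18.22
tcp_pos: [0.583, 0.1432, 0.0941]
tool_rot: [0.707, 0.041, -0.04, -0.705]
force: [-5.6, -4.1, 22.7]
finger_gap: 0.002
t: 18.55
tcp_pos: [0.583, 0.1437, 0.0981]
tool_rot: [0.706, 0.041, -0.04, -0.706]
force: [-1.6, -2.7, 9.7]
finger_gap: 0.001
t: 19.13
tcp_pos: [0.4833, 0.1131, 0.2477]
tool_rot: [-0.706, -0.04, 0.04, 0.706]
force: [0.1, 0.3, 0.8]
finger_gap: -0.002
```

View pics/c7.png

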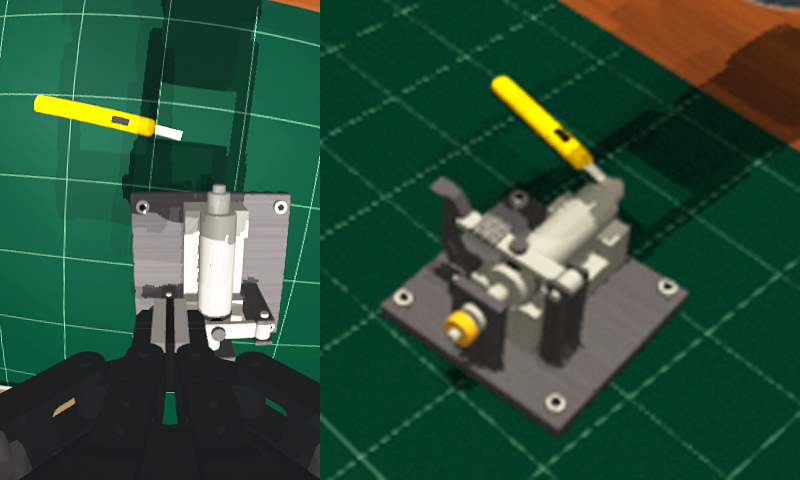

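The force stayed at 9.7 N on the way up (z=0.098), so the strap seems to have risen with the finger and is probably not latched. I'll look closer.

```bash
python3 -m jog '[[[3,0,3],0],[[6,2,6],0],[[8.3,4,7],0],[[8.3,5,7],0],[[8.3,5,7],0],[[8.3,5,7],0]]'
python3 - <<'E'
from h import *
sw=snap('wrist','w8.png'); ss=snap('scene','s8.png')
Rz=R.from_euler('z',.1135);o=np.array([.531,.163,0])
F=lambda x,y,z:o+Rz.apply(np.array([x,y,z])/1000)
def st(th,r,x,h): return F(x,44-r*np.cos(th)+h*np.sin(th)*1, 88+r*np.sin(th)+h*np.cos(th))
# crop boxes centred on hook nose
nw=proj(sw,F(50,-35,92),True); ns=proj(ss,F(50,-35,92)); print(nw,ns)
a=cv2.imread('pics/w8.png'); b=cv2.imread('pics/s8.png')
def crop(im,c,h,out=400):
    x,y=int(c[0]-h),int(c[1]-h); x=max(0,min(x,640-2*h)); y=max(0,min(y,480-2*h)); print('crop',x,y,out/(2*h)); return cv2.resize(im[y:y+2*h,x:x+2*h],(out,out),interpolation=cv2.INTER_CUBIC),(x,y,out/(2*h))
A,ka=crop(a,nw,60);B,kb=crop(b,ns,28)
for th in(0,.05,.1):
    for nm,P in(('endtop',st(th,96,50,4)),('plate out L',st(th,82,39,7)),('plate in L',st(th,58,39,7))):
        qa=proj(sw,P,True);qb=proj(ss,P); print(th,nm,((qa-ka[:2])*ka[2]).round(),((qb-kb[:2])*kb[2]+[400,0]).round())
for nm,P in(('nose',F(50,-47,92.6)),('nosetop',F(50,-57,108)),('hinge',F(50,44,88))): print(nm,((proj(sw,P,True)-ka[:2])*ka[2]).round(),((proj(ss,P)-kb[:2])*kb[2]+[400,0]).round())
cv2.imwrite('pics/c8.png',np.hstack([A,B]))
E
```

```text
t: 19.73
tcp_pos: [0.5592, 0.1918, 0.1941]
tool_rot: [0.706, 0.038, -0.042, -0.706]
force: [-0.7, -0.1, -0.3]
finger_gap: -0.002
[235.74756025 268.92144908] [366.76983289 279.00563432]
crop 175 208 3.3333333333333335
crop 338 251 7.142857142857143
0 endtop [128. 202.] [560. 171.]
0 plate out L [182. 160.] [622. 167.]
0 plate in L [293. 161.] [687. 208.]
0.05 endtop [124. 210.] [562. 160.]
0.05 plate out L [180. 167.] [624. 158.]
0.05 plate in L [293. 166.] [689. 202.]
0.1 endtop [120. 219.] [564. 150.]
0.1 plate out L [178. 174.] [626. 150.]
0.1 plate in L [293. 170.] [691. 196.]
nose [149. 203.] [574. 178.]
nosetop [ 86. 230.] [549. 125.]
hinge [566. 198.] [824. 350.]
```

View pics/c8.png

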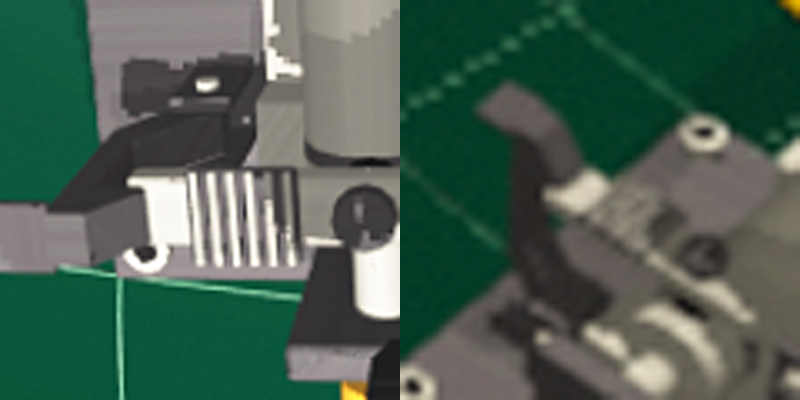

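In the close view the catch's nose at (145,225) lies over the strap's end, which shows at (130,180), so it looks latched. The heights fit a mat about 2.3 mm thick. I'll confirm by feel: if it is latched, there should be no contact with the plate above about z=0.099, where the unlatched strap already pushed back with 9 to 10 N.

```bash
python3 -m jog '[[[1,0,-2.5],0],[[1.8,0,-5.1],0],[[1.8,3,-5.1],0],[[1.8,6,-5.1],0],[[1.8,8,-5.1],0],[[1.8,8.9,-5.1],0],[[1.8,9.2,-5.1],0],[[1.8,9.2,-5.1],0],[[1.8,9.2,-5.1],0]]'; python3 -m jog '[[[0,0.1,0],0],[[0,0.2,0],0],[[0,0.2,0],0],[[0,0.2,0],0]]'; python3 -m jog '[[[0,0.1,0],0],[[0,0.1,0],0],[[0,0.1,0],0]]'
```

```text
t: 20.58
tcp_pos: [0.5847, 0.1432, 0.1061]
tool_rot: [0.706, 0.041, -0.039, -0.706]
force: [1.0, -0.0, -0.1]
finger_gap: -0.002
t: 20.92
tcp_pos: [0.5838, 0.1433, 0.103]
tool_rot: [0.706, 0.04, -0.04, -0.706]
force: [0.6, 0.1, 0.3]
finger_gap: -0.002
t: 21.17
tcp_pos: [0.5835, 0.1432, 0.1014]
tool_rot: [0.706, 0.04, -0.04, -0.706]
force: [0.6, -0.0, 0.9]
finger_gap: -0.001
```

```bash
for i in 1; do python3 -m jog '[[[0,0.1,0],0],[[0,0.1,0],0],[[0,0.1,0],0]]'; python3 -m jog '[[[0,0.1,0],0],[[0,0.1,0],0],[[0,0.1,0],0]]'; python3 -m jog '[[[0,0.1,0],0],[[0,0.1,0],0],[[0,0.1,0],0]]'; done
```

```text
t: 21.42
tcp_pos: [0.5835, 0.1432, 0.1003]
tool_rot: [-0.706, -0.04, 0.04, 0.706]
force: [-0.3, 0.2, 0.0]
finger_gap: -0.003
t: 21.67
tcp_pos: [0.5835, 0.1432, 0.0994]
tool_rot: [-0.706, -0.04, 0.04, 0.706]
force: [-0.4, 0.4, -0.4]
finger_gap: -0.001
t: 21.92
tcp_pos: [0.5837, 0.1432, 0.0987]
tool_rot: [0.706, 0.04, -0.04, -0.706]
force: [-0.2, -0.2, 1.6]
finger_gap: 0.002
```

There is no force at 0.1003 or 0.0994, where the open strap gave 5–9 N, so it is latched. I'll lift clear and hand in.

```bash
python3 -m jog '[[[0,-2,0],0],[[0,-6,0],0],[[0,-10,0],0],[[0,-13,0],0],[[0,-13,0],0],[[0,-13,0],0],[[0,-13,0],0]]' && python3 - <<'E'
from h import *
print(manip.sense()['force'],manip.sense()['tcp_pos'])
workorder.sign_off()
E
```

```text
t: 22.5
tcp_pos: [0.5828, 0.1432, 0.2279]
tool_rot: [-0.706, -0.04, 0.04, 0.706]
force: [0.3, -0.3, -0.6]
finger_gap: -0.001
[ 0.28695441 -0.28040869 -0.57114937] [0.58280221 0.14317405 0.22792175]
the job is handed in; nothing more can be done
```

The punch is clamped in the V-block fixture with its nose away from the stop screw, the strap is latched over it, and the job was handed in at about 22.5 s.

- **Seating and stop:** I laid the punch down at low speed and it bedded in both V's. I then slid it along on a 20 N grip until it stopped moving. At that point the horizontal push was about 14.5 N, of which about 6 N was drag, so roughly 9 N was on the stop, held for about 0.4 s.
- **Strap:** I swung it over with closed fingers and pressed the thumb plate. The peak was 22.7 N, about 36 N under the pad by lever arm. That is firmer than needed: I missed the snap at about 10 N, probably because the mat is about 2 mm thick and shifted my heights, and pressed on until the pad seemed to go solid.
- **Last checks:** As I backed off, the force was still 9.7 N at z=0.098, which first looked unlatched. Two further checks say it is latched:
  - A close picture shows the catch's nose over the strap's end.
  - Touching the plate again gave no force at z=0.100 or 0.099, where the open strap had pushed back with 5–9 N.
- **Not checked:** I did not measure the pad force or the end-to-stop gap after latching. I also took no final picture of the other things on the bench; nothing suggested that the arm touched them.

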